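Hardness reading on a tilted thread package

TASK

Take the thread-hardness gauge out of its wooden holder and start a reading by pressing the logger's recessed start button fully in with the gauge's plunger tip. Then bring the tip gently onto the paper dot on the tilted thread package in the stand, with the gauge square to the thread surface, and press lightly until the plunger is about half-way in. Finish while still holding the gauge steady there, and leave the stand and everything else where they are.

Things in the scene. Friction and masses are not known exactly. Their poses are not given: they have to be found in the camera images.
- gauge: dial hardness gauge, about 160 g, upright in the holder. Origin: centre of the lower end of its steel nose; z runs up its axis to the handle, x from dial face to back. Above the origin: nose 18 mm dia. to 35 mm; collar 40 mm dia. 35 to 40 mm; dial case (48 mm dia., 22 mm thick, axis along x) 40 to 88 mm; handle 86 to 140 mm (top). A sprung plunger sticks out 18 mm below
- handle (a point): middle of the gauge's black handle, 115 mm above the gauge's origin, axes as the gauge: a bar 24 mm along x, 22 mm along y, reaching 25 mm above this point and 29 mm below it. Grip here from above, fingers closing along y
- tip (a point): round tip of the gauge's plunger (6 mm diameter rod), 18 mm below the gauge's origin when the plunger is out; moves up with the plunger; axes as the gauge
- plunger (a joint): how far the gauge's plunger is pushed in, m: 0 out, 0.010 fully in, 0.005 half-way. Spring: 0.7 N at 0, plus 0.35 N per mm (2.45 N half-way)
- holder: fixed wooden block 75 x 75 x 60 mm tall with an upright 23 mm hole in the middle; the gauge's nose stands in the hole and its collar rests on the block's top, so lift it straight up at least 60 mm. Origin: centre of the underside
- logger: fixed flat grey box 120 (x) x 85 (y) x 36 mm tall with a dark display on its +x half and a round 16 mm hole on its -x half. Origin: centre of the underside
- button (a point): centre of the top of the white start button (14 mm diameter), which lies 4 mm down in the logger's 16 mm hole, 30 mm from the logger's centre towards its -x end; z up. It is pressed straight down
- start_button (a joint): how far the start button is pressed, m: 0 up, 0.004 fully in, where it takes about 2 N; it springs back
- stand: fixed aluminium stand: base 110 x 110 x 10 mm, two uprights 95 mm high, 8 mm thick, centred 50 mm either side along its y. Origin: centre of the underside. It carries the package on a pivot 75 mm above the origin
- package: firm cylinder of wound blue thread, 68 mm diameter, 80 mm long along its own x, on a white tube 30 mm diameter, 104 mm long. Origin: its centre, on the pivot. Own z is the outward normal at the paper dot: it leans 0.22 to 0.45 rad from vertical towards the stand's -x side. The pivot is stiff (friction 3 N m)
- spot (a point): centre of the white paper dot (14 mm diameter) on the thread surface, 34 mm from the package's origin along the package's z; axes as the package, so z is the outward normal
- red_reel: bystander, loose: flanged thread reel, 48 mm diameter, 45 mm tall. Origin: centre of its underside. Leave alone
- ochre_reel: bystander, loose: thread reel without flanges, 38 mm diameter, 38 mm tall. Origin: centre of its underside. Leave alone
- teal_reel: bystander, loose: flanged thread reel, 44 mm diameter, 50 mm tall. Origin: centre of its underside. Leave alone
- pink_reel: bystander, loose: thread reel without flanges, 34 mm diameter, 40 mm tall. Origin: centre of its underside. Leave alone
- bobbin: bystander, loose: small metal bobbin, 26 mm diameter, 12 mm tall. Origin: centre of its underside. Leave alone
- ruler: bystander, loose: flat steel ruler 150 x 25 x 4 mm, lying flat. Origin: centre of its underside. Leave alone
Things that resemble listed ones, but are neither listed nor needed, are in the scene too. What is shaped like the logger but green or red is not meant.

How it is judged:
On the way:
1. the start button is pressed at least 3 of its 4 mm by the gauge (value of joint start_button above 0.003 m and contact force between gauge and logger above 0.5 N), for 0.1 s.
At the end, for the whole second after the job is handed in: The gauge is held by the fingers and still (under 20 mm/s), its tip within 7 mm of the paper dot's centre, its axis within 0.14 rad (8 degrees) of the surface normal, the plunger pushed in 2.5 to 7.8 mm, pressing on the package with 1 to 5 N (distance between tip and spot below 0.007 m and angle between the z axis of gauge and the z axis of package, either way round below 0.14 rad and value of joint plunger between 0.0025 and 0.0078 m and contact force between gauge and package between 1 and 5 N and contact force between the fingers and gauge above 3 N and linear speed of gauge below 0.02 m/s); the arm keeps its last pose, push and grip.
It fails at once if the gauge is pushed hard against the package (over 12 N) (contact force between gauge and package above 12 N).
It fails at once if the package is tipped in its stand (dot moved over 6 mm) (distance of spot from where it was at the start of the episode above 0.006 m).
It fails at once if a reel, the bobbin or the ruler is moved over 25 mm (distance of any of red_reel, ochre_reel, teal_reel, pink_reel, bobbin, ruler from where it was at the start of the episode above 0.025 m).
It also fails if it takes over 46 s, if anything falls off the work surface, if the arm or the gripper's body presses on something with over 40 N, if the wrist force passes 120 N, or if a joint passes its speed limit or range.

ROBOT

A 6-joint arm with a two-finger parallel gripper is mounted at the origin on the work surface. World frame = base frame: x ahead of the robot, y to its left, z up, the work surface at z = 0. Lengths are in m, angles in rad, forces in N, time in s.
With the tool pointing down it reaches from about 0.3 to 0.875 m from the base axis. Payload 6.4 kg.
Tool frame: the origin (TCP) lies at the very end of the fingers, on their centre line; the grasp point (between the pads) lies 19 mm behind it; z points along the fingers, y is the line along which they close (so a half turn about z gives the same grasp; the last joint's range is limited). The gripper opens to 85 mm and grips with 20 to 120 N. Pads are 22 mm wide; open, the fingers measure 114 mm over their backs; the gripper's body (76 mm by 85 mm) begins 54 mm behind the grasp point. The pads swing forward as they close: fully open they stand 13 mm farther back than shut.
Start: joints at [-1.442, 0.181, 1.607, -0, 1.354, -0.206], TCP at [0.189, -0.543, 0.231] pointing down, gripper open.
Joint ranges: [-2.99, 2.99], [-0.89, 2.07], [0.3, 2.58], [-1.14, 4.28], [0, 2.63], [-3.12, 3.12]. Speed limits (rad/s): [2.57, 2.57, 3.01, 3.14, 3.14, 3.14].

INTERFACE

Orientations are given as a unit quaternion [w, x, y, z].
In Python, from bench import ctrl gives the robot as it stands.
- The arm moves only by the tool jog_arm, never from a script. Its argument "series" is a list that holds one entry, the list of rows, each a list of 7 numbers: the shift along the tool's x, y, z in mm, then the turn, a rotation vector about the tool's x, y, z in rad, then the finger opening in mm, from 0 to 85.4. In form: [[[tx, ty, tz, rx, ry, rz, gripper], ...]]. A call has exactly 10 rows; each row shifts and turns the commanded pose from where the row before left it, along the tool's axes as they then stand; what a row does not reach is not made up. A row lasts 1/10 s, in which the tool goes at most 50 mm and 8.59 degrees, less where a joint would pass 70% of its speed; a pose out of reach is approached as far as the arm can. A call with a gripper value outside its range is refused whole. The fingers move at their own pace and stop on an object; the grip force is fixed at half the most. Time passes only in rows, so rows that do not move let the fingers close, or fill a call up. It gives the time, the measured TCP pose, the force, the opening and the grip force at its end, in the units of the state.
- ctrl.get_obs(): the state, without advancing time (a new reading comes with each control period).
- ctrl.camera(name): name is "side" or "top"; returns a dict with "frame" (400x640x3 uint8, blue, green, red), "z_map" (400x640 float32, m along the optical axis (not along the pixel's ray), 0 where there is no reading), "fx", "fy", "cx", "cy" (pixels), "xyz" and "rotation" of the camera in the world. Camera axes: x right, y down, z forward; pixel columns grow to the right and rows downward; lengths in m; the calibration is good to about 2 mm. A picture is of the moment at which its call begins.
- ctrl.hand_in(): hands the job in; it is judged then, once.
The state is a dict: "time_s": time; "q": joint angles; "dq": joint speeds; "joint_efforts": joint torques, N m; "eef_pos": TCP position; "eef_rot": TCP orientation; "wrist_force": force on the tool from outside, world axes, zero at the start; "torque": the same for the moment, N m; "opening": opening from 0.0 (shut) to 1.0 (fully open); "grasp_force": force on a finger pad.
Only numpy, scipy, OpenCV 4.12 (cv2) and the standard library are available. Lean on these libraries where they do the work, as an engineer would, in place of code of your own. Each camera call takes 0.05 s, during which the arm holds its last target. There are 200 camera calls.

## Working session

There is one attempt and no reset: what is moved stays moved. The work goes in short steps, Python scripts to look and compute and a tool call to move; the robot and the scene stay as the last step left them, time stands still between calls to the robot, and variables do not carry over. Pictures are saved under pics/ and viewed, at most 10 in all, crops included, and the job is handed in when it is done.

Besides the shell and the picture viewer there is one more tool, called by a JSON object that holds its "fn" and its "kwargs", one argument or row to a line. jog_arm: Moves the arm, as the interface text tells. Its arguments: {"type":"object","properties":{"series":{"type":"array"}},"required":["series"]}

```bash
mkdir -p pics
cat > h.py <<'E'
import numpy as np, cv2, pickle
from bench import ctrl
def snap(n,f):
    c=ctrl.camera(n); cv2.imwrite(f'pics/{f}.png',c['frame']); pickle.dump(c,open(f'pics/{f}.pkl','wb')); return c
def cloud(c):
    z=c['z_map']; v,u=np.mgrid[:z.shape[0],:z.shape[1]]
    p=np.stack([(u-c['cx'])/c['fx']*z,(v-c['cy'])/c['fy']*z,z],-1)
    return p@np.array(c['rotation']).T+np.array(c['xyz'])
E
python3 - <<'E'
from h import *
for n in('top','side'):
    c=snap(n,n+'0'); print(n,c['xyz'],np.round(c['rotation'],3).tolist(),c['fx'])
print(ctrl.get_obs())
E
```

```text
top [ 0.26482429 -0.09512988  1.93364514] [0.048, -0.698, 0.713, -0.041] 501.9979201452946
side [0.19774263 0.95333111 0.83831217] [0.068, -0.118, 0.877, -0.46] 434.55116855487404
{'time_s': 0.1, 'q': array([-1.44226755e+00,  1.81508238e-01,  1.60787736e+00,  1.87089275e-05,
        1.35379990e+00, -2.06299496e-01]), 'dq': array([ 0.00176589, -0.00203751, -0.00346923,  0.00174958,  0.00042278,
       -0.00062493]), 'joint_efforts': array([ 6.48517562e-04, -4.45875764e+01, -3.52237308e+01, -2.47781609e-04,
        4.12494584e-03,  2.28002278e-05]), 'eef_pos': array([ 0.1889082 , -0.54257121,  0.23046572]), 'eef_rot': array([-7.95463401e-04,  9.86018978e-01,  1.66631151e-01,  4.00878722e-05]), 'wrist_force': array([ 0.65597388, -1.00387499, -0.52394054]), 'torque': array([-0.06928415, -0.01333655,  0.01319845]), 'grasp_force': 0.0, 'opening': 1.0018628600187989}
```

View pics/top0.png

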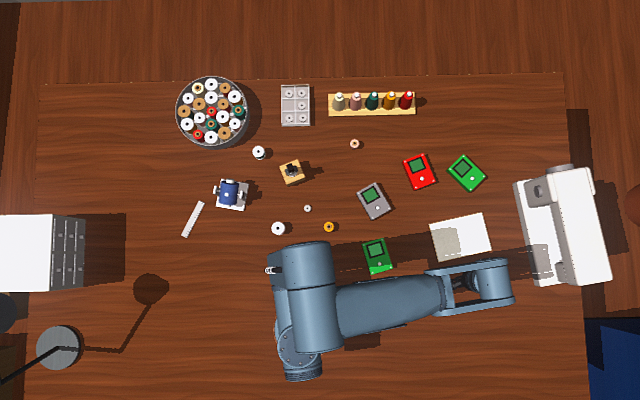

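View pics/side0.png

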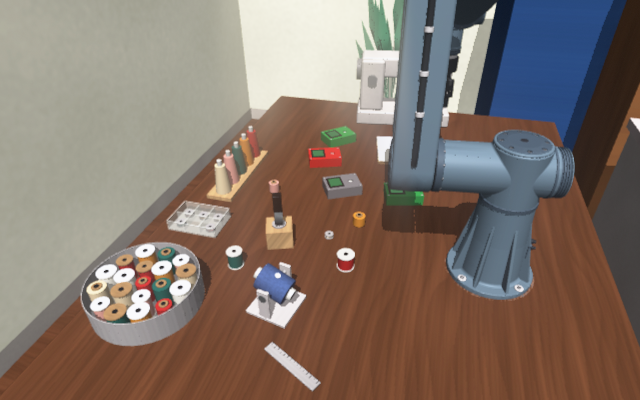

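The top view shows the gauge in its holder at about (291,171), the grey logger at (373,201) and the stand at (231,194). In the side view they are at (279,220), (342,186) and (277,290). Next I'll enlarge the crops.

Run:
```python
from h import *
t=cv2.imread('pics/top0.png');s=cv2.imread('pics/side0.png')
def cr(i,u,v,w): return cv2.resize(i[v-w:v+w,u-w:u+w],(266,266),interpolation=cv2.INTER_CUBIC)
a=np.vstack([np.hstack([cr(t,291,171,22),cr(t,373,201,22),cr(t,231,194,22)]),np.hstack([cr(s,279,220,40),cr(s,342,186,25),cr(s,277,290,40)])])
cv2.imwrite('pics/crop.png',a)
T=pickle.load(open('pics/top0.pkl','rb'));S=pickle.load(open('pics/side0.pkl','rb'))
P=cloud(T);Q=cloud(S)
def box(n,P,I,c,r=.09):
    m=(np.hypot(P[...,0]-c[0],P[...,1]-c[1])<r)&(P[...,2]>.006);print(n,m.sum(),P[m].min(0),P[m].max(0))
for n,(u,v) in dict(g=(291,171),l=(373,201),s=(231,194)).items(): print(n,P[v,u]); box(n,P,t,P[v,u]); box(n,Q,s,P[v,u])
```

```text
Traceback (most recent call last):
  File "h.py", line 8, in cloud
    return p@np.array(c['rotation']).T+np.array(c['xyz'])
           ~^~~~~~~~~~~~~~~~~~~~~~~~~~
ValueError: matmul: Input operand 1 has a mismatch in its core dimension 0, with gufunc signature (n?,k),(k,m?)->(n?,m?) (size 4 is different from 3)
```

View pics/crop.png

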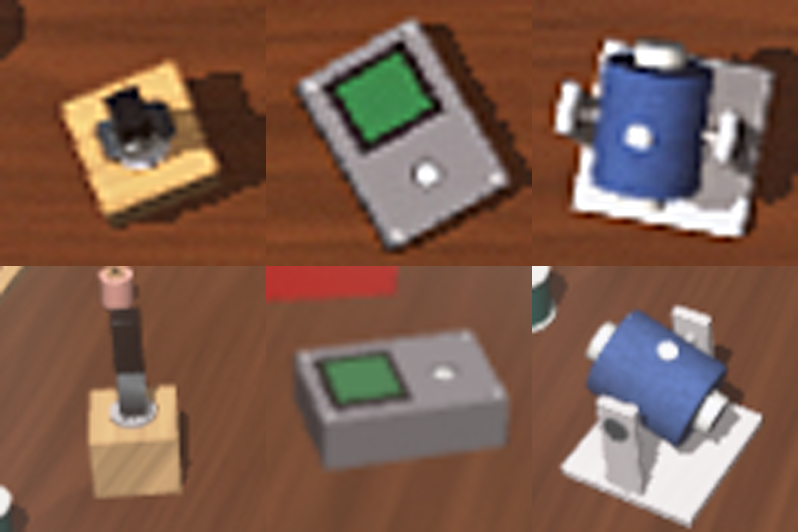

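Crops: gauge upright in its block with the handle dark. The logger's white button is in its lower right half. The package's white dot sits near the middle of the blue cylinder. The rotation is a quaternion, so I'll fix that and measure.

```bash
sed -i 's/^import/from scipy.spatial.transform import Rotation as R\nimport/; s/np.array(c\[.rotation.\]).T/rot(c).T/' h.py
cat >> h.py <<'E'
def rot(c): 
    q=c['rotation']; return R.from_quat([q[1],q[2],q[3],q[0]]).as_matrix()
def ray(c,u,v):
    d=rot(c)@np.array([(u-c['cx'])/c['fx'],(v-c['cy'])/c['fy'],1]); return np.array(c['xyz']),d
def onz(c,u,v,z):
    o,d=ray(c,u,v); return o+d*(z-o[2])/d[2]
def tri(r1,r2):
    (o,d),(p,e)=r1,r2; s=np.linalg.lstsq(np.stack([d,-e],1),p-o,rcond=None)[0]; a,b=o+s[0]*d,p+s[1]*e; return (a+b)/2,np.linalg.norm(a-b)
E
python3 - <<'E'
from h import *
T=pickle.load(open('pics/top0.pkl','rb'));S=pickle.load(open('pics/side0.pkl','rb'))
P=cloud(T);Q=cloud(S)
np.set_printoptions(precision=4,suppress=True)
print('table',np.median(P[100:300,100:560,2]),np.median(Q[250:,350:400,2]))
def win(u0,v0,w):
    m=np.zeros((400,640),bool); m[v0-w:v0+w,u0-w:u0+w]=1; return m
def rect(c,m,z):
    k=np.argwhere(m)[:,::-1]; p=np.array([onz(c,u,v,z)[:2] for u,v in k]); r=cv2.minAreaRect((p*1000).astype(np.float32)); return r,p.mean(0)
# holder top, logger top
for n,(u,v),lo,hi,zz in [('holder',(291,171),.05,.072,.06),('logger',(373,201),.028,.042,.036)]:
    for c,C,w in((T,P,win(u,v,24)),(S,Q,win(279,225,35) if n=='holder' else win(342,186,25))):
        m=w&(C[...,2]>lo)&(C[...,2]<hi); print(n,m.sum(),rect(c,m,zz)[0])
# white blobs, subpixel centroids
def blob(c,u,v,w):
    g=c['frame'].min(2).astype(float)[v-w:v+w+1,u-w:u+w+1]; g=np.clip(g-(g.max()+np.median(g))/2,0,None); y,x=np.mgrid[v-w:v+w+1,u-w:u+w+1]; return (g*x).sum()/g.sum(),(g*y).sum()/g.sum()
bt=blob(T,378,208,3);bs=blob(S,342+int((445-266-133)/5.32),186+int((373-266-133)/5.32),4)
print('button',bt,bs,onz(T,*bt,.032),onz(S,*bs,.032),tri(ray(T,*bt),ray(S,*bs)))
dt=blob(T,227,194,3)
print(dt)
dt=blob(T,231+round((638-532-133)/6.05),194+round((135-133)/6.05),3);ds=blob(S,277+round((668-532-133)/3.325),290+round((350-266-133)/3.325),4)
print('dot',dt,ds,tri(ray(T,*dt),ray(S,*ds)),P[round(dt[1]),round(dt[0])],Q[round(ds[1]),round(ds[0])])
# gauge points above holder
for C,w in((P,win(291,171,24)),(Q,win(279,225,35))):
    for lo,hi in((.075,.105),(.105,.15),(.152,.185),(.188,.21)):
        m=w&(C[...,2]>lo)&(C[...,2]<hi); print('gauge',lo,m.sum(),C[m].mean(0) if m.any() else '',C[m].min(0) if m.any() else '',C[m].max(0) if m.any() else '')
# cylinder fit
def blue(c): 
    f=c['frame'].astype(int); return (f[...,0]>f[...,2]+40)&(f[...,0]>f[...,1]+25)
from scipy.optimize import least_squares
A=P[blue(T)&win(231,194,24)];B=Q[blue(S)&win(277,290,40)]
for X in(A,B,np.vstack([A,B])):
    def f(p):
        d=np.array([np.cos(p[3])*np.cos(p[4]),np.sin(p[3])*np.cos(p[4]),np.sin(p[4])]); y=X-np.append(p[:3],0)[:3]; return np.linalg.norm(y-np.outer(y@d,d),axis=1)-.034
    for p0 in (0,.5,-.5):
        s=least_squares(f,[*X.mean(0)[:2],.075,p0,0],loss='soft_l1',f_scale=.002); print('cyl',len(X),s.x,s.cost)
E
```

```text
table 0.0010687200159434918 -0.0002883766489014672
holder 267 ((586.85205078125, 34.30430603027344), (75.66641998291016, 74.56365203857422), 20.851274490356445)
holder 426 ((584.4940185546875, 41.993309020996094), (74.22828674316406, 89.41609954833984), 21.493640899658203)
logger 592 ((472.79498291015625, -272.72882080078125), (119.74788665771484, 86.0733871459961), 28.653268814086914)
logger 539 ((495.2549133300781, -314.60601806640625), (122.33550262451172, 208.81410217285156), 26.576984405517578)
button (np.float64(377.07232704402514), np.float64(207.3930817610063)) (np.float64(349.8807339449541), np.float64(180.94495412844037)) [ 0.447  -0.2883  0.032 ] [ 0.4476 -0.288   0.032 ] (array([ 0.4473, -0.2883,  0.0319]), np.float64(0.0006779162501049766))
(np.float64(226.02053915275994), np.float64(194.02824133504492))
dot (np.float64(226.02053915275994), np.float64(194.02824133504492)) (np.float64(277.41540130151844), np.float64(275.0643528561099)) (array([0.5008, 0.2722, 0.1064]), np.float64(0.0002277690718411489)) [0.5015 0.2732 0.1014] [0.5009 0.2747 0.1091]
gauge 0.075 43 [0.5828 
[... 458 characters left out ...]
23 0.025  0.1521] [0.5998 0.0506 0.1668]
gauge 0.188 0   
cyl 291 [ 0.6723  0.2289  0.1417 -0.2564  0.3937] 0.008381910087570287
cyl 291 [ 0.5748  0.2545  0.0998 -0.2564  0.3937] 0.008381910066533544
cyl 291 [ 0.5724  0.2551  0.0988 -0.2564  0.3937] 0.008381910063110159
cyl 816 [ 0.5761  0.2577  0.0977 -0.2038  0.3339] 0.0008473064947266941
cyl 816 [ 0.8908  0.1926  0.2091 -0.2038  0.3339] 0.00084730649472675
cyl 816 [ 0.7004  0.232   0.1417 -0.2038  0.3339] 0.0008473064947267035
cyl 1107 [ 1.101   0.145   0.2909 -0.2108  0.3449] 0.009391642891045514
cyl 1107 [ 0.6463  0.2423  0.1239 -0.2108  0.3449] 0.009391642891044702
cyl 1107 [ 0.6324  0.2453  0.1187 -0.2108  0.3449] 0.009391642891044698
```

```bash
cat >> h.py <<'E'
def cur():
    o=ctrl.get_obs(); q=o['eef_rot']; return np.array(o['eef_pos']),R.from_quat([q[1],q[2],q[3],q[0]]),o
def step(p0,R0,p1,R1,n):
    "n equal rows leading from pose 0 to pose 1: per-row shift mm, turn rad"
    w=(R0.inv()*R1).as_rotvec()/n; M=sum(R.from_rotvec(k*w).as_matrix() for k in range(n))
    return np.round(np.linalg.solve(M,R0.inv().apply(np.array(p1)-p0))*1000,2),np.round(w,4)
def down(yaw): # tool down, tool x at world angle yaw
    return R.from_matrix(np.array([[np.cos(yaw),np.sin(yaw),0],[np.sin(yaw),-np.cos(yaw),0],[0,0,-1]]))
E
python3 - <<'E'
from h import *
np.set_printoptions(precision=4,suppress=True)
T=pickle.load(open('pics/top0.pkl','rb'));S=pickle.load(open('pics/side0.pkl','rb'))
P=cloud(T);Q=cloud(S)
for n,C in(('t',P),('s',Q),('b',np.vstack([P,Q]))):
  for lo,hi in((.072,.112),(.155,.175)):
    m=(np.hypot(C[...,0]-.585,C[...,1]-.036)<.045)&(C[...,2]>lo)&(C[...,2]<hi); p=C[m][:,:2]
    w,V=np.linalg.eigh(np.cov(p.T)); print(n,lo,len(p),np.sqrt(w)*1e3,np.arctan2(V[1],V[0]),cv2.minAreaRect((p*1000).astype(np.float32)))
# stand base edges and uprights in the top view, side view
for n,C in(('t',P),('s',Q)):
    r=np.hypot(C[...,0]-.512,C[...,1]-.270)
    f=(T if n=='t' else S)['frame'].min(2)
    m=(r<.09)&(C[...,2]>.0055)&(C[...,2]<.016)&(f>110); print(n,m.sum(),cv2.minAreaRect((C[m][:,:2]*1000).astype(np.float32)))
t=cv2.imread('pics/top0.png');cv2.imwrite('pics/g.png',np.hstack([cv2.resize(t[155:188,272:308],(432,396),interpolation=cv2.INTER_CUBIC),cv2.resize(cv2.imread('pics/side0.png')[175:250,255:305],(264,396),interpolation=cv2.INTER_CUBIC)]))
E
```

```text
t 0.072 61 [ 7.5945 15.7616] [-2.8188  1.8936] ((584.57177734375, 34.188880920410156), (26.81842613220215, 46.9057731628418), 13.214656829833984)
t 0.155 40 [6.2655 7.2447] [-1.0524 -2.6232] ((587.4003295898438, 33.96132278442383), (24.218196868896484, 21.31046485900879), 19.441242218017578)
s 0.072 105 [5.5091 7.209 ] [-0.7921 -2.3629] ((582.683349609375, 46.05866241455078), (22.896188735961914, 32.99100112915039), 20.33523941040039)
s 0.155 56 [6.3633 6.8016] [-2.4158  2.2966] ((586.9903564453125, 36.257083892822266), (22.067848205566406, 25.91283416748047), 30.652055740356445)
b 0.072 166 [ 7.1333 13.9852] [-2.9559  1.7565] ((583.9212036132812, 36.959510803222656), (26.81842613220215, 52.597755432128906), 13.214656829833984)
b 0.155 96 [6.722  6.9688] [3.1163 1.5455] ((586.2996215820312, 36.639564514160156), (24.61758041381836, 26.30368995666504), 21.716501235961914)
t 183 ((510.8725891113281, 269.682373046875), (108.84957885742188, 108.89897918701172), 79.31900024414062)
s 828 ((510.5932312011719, 272.33807373046875), (112.73043823242188, 110.67839050292969), 79.22309875488281)
```

View pics/g.png

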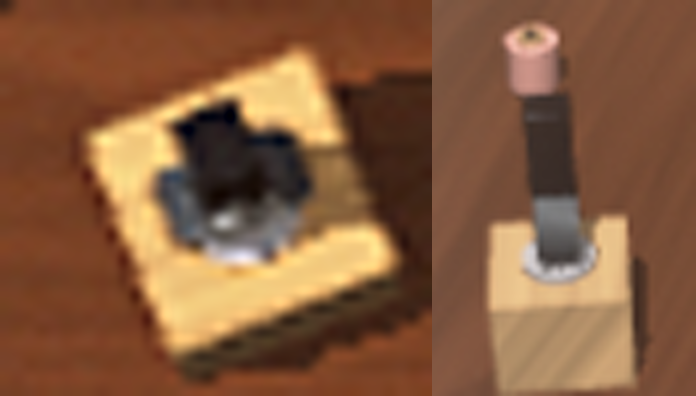

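The gauge's dial is turned like the holder, about 0.345 rad, which is close to the tool's present yaw. Stand azimuth is about -0.19 and package lean about 0.335 rad.

Run:
```python
from h import *
p,r,o=cur(); print(step(p,r,[.5867,.0345,.215],down(.345),20))
```

```text
(array([ 28.37, -20.58,   0.8 ]), array([-0.0001, -0.    , -0.0005]))
```

{"fn": "jog_arm", "kwargs": {
  "series": [
    [[28.4,-20.6,0.8,0,0,-0.0005,85],[28.4,-20.6,0.8,0,0,-0.0005,85],[28.4,-20.6,0.8,0,0,-0.0005,85],[28.4,-20.6,0.8,0,0,-0.0005,85],[28.4,-20.6,0.8,0,0,-0.0005,85],[28.4,-20.6,0.8,0,0,-0.0005,85],[28.4,-20.6,0.8,0,0,-0.0005,85],[28.4,-20.6,0.8,0,0,-0.0005,85],[28.4,-20.6,0.8,0,0,-0.0005,85],[28.4,-20.6,0.8,0,0,-0.0005,85]]
  ]
}}

```text
time_s: 1.1
eef_pos: [0.3893, -0.2533, 0.223]
eef_rot: [-0.0, 0.986, 0.169, -0.0]
wrist_force: [-0.3, -0.3, 0.1]
opening: 0.993
grasp_force: 0.0
```

{"fn": "jog_arm", "kwargs": {
  "series": [
    [[28.4,-20.6,0.8,0,0,-0.0005,85],[28.4,-20.6,0.8,0,0,-0.0005,85],[28.4,-20.6,0.8,0,0,-0.0005,85],[28.4,-20.6,0.8,0,0,-0.0005,85],[28.4,-20.6,0.8,0,0,-0.0005,85],[28.4,-20.6,0.8,0,0,-0.0005,85],[28.4,-20.6,0.8,0,0,-0.0005,85],[28.4,-20.6,0.8,0,0,-0.0005,85],[28.4,-20.6,0.8,0,0,-0.0005,85],[28.4,-20.6,0.8,0,0,-0.0005,85]]
  ]
}}

```text
time_s: 2.1
eef_pos: [0.5877, 0.036, 0.2148]
eef_rot: [-0.0, 0.985, 0.172, -0.0]
wrist_force: [0.5, 0.5, 1.1]
opening: 0.995
grasp_force: 0.0
```

Run:
```python
from h import *
p,r,o=cur(); print(p,step(p,r,[.5867,.0345,.121],down(.345),1))
```

```text
[0.58766257 0.03598165 0.21476557] (array([-1.34,  1.1 , 93.77]), array([-0.0003,  0.0008, -0.0001]))
```

{"fn": "jog_arm", "kwargs": {
  "series": [
    [[-1.3,1.1,5,0,0,0,85],[0,0,14,0,0,0,85],[0,0,14,0,0,0,85],[0,0,14,0,0,0,85],[0,0,14,0,0,0,85],[0,0,13,0,0,0,85],[0,0,10,0,0,0,85],[0,0,10,0,0,0,85],[0,0,0,0,0,0,85],[0,0,0,0,0,0,85]]
  ]
}}

```text
time_s: 3.1
eef_pos: [0.5866, 0.0331, 0.1213]
eef_rot: [-0.0, 0.985, 0.172, 0.0]
wrist_force: [-0.5, -0.0, 0.0]
opening: 0.997
grasp_force: 0.0
```

{"fn": "jog_arm", "kwargs": {
  "series": [
    [[0,0,0,0,0,0,40],[0,0,0,0,0,0,30],[0,0,0,0,0,0,15],[0,0,0,0,0,0,10],[0,0,0,0,0,0,10],[0,0,0,0,0,0,10],[0,0,0,0,0,0,10],[0,0,0,0,0,0,10],[0,0,0,0,0,0,10],[0,0,0,0,0,0,10]]
  ]
}}

```text
time_s: 4.1
eef_pos: [0.5866, 0.0331, 0.1216]
eef_rot: [0.0, 0.985, 0.172, 0.0]
wrist_force: [-1.7, 1.6, 5.3]
opening: 0.254
grasp_force: 59.0
```

{"fn": "jog_arm", "kwargs": {
  "series": [
    [[0,0,-4,0,0,0,10],[0,0,-10,0,0,0,10],[0,0,-15,0,0,0,10],[0,0,-16,0,0,0,10],[0,0,-16,0,0,0,10],[0,0,-16,0,0,0,10],[0,0,-16,0,0,0,10],[0,0,-16,0,0,0,10],[0,0,-13,0,0,0,10],[0,0,-8,0,0,0,10]]
  ]
}}

```text
time_s: 5.1
eef_pos: [0.587, 0.033, 0.2534]
eef_rot: [0.0, 0.985, 0.172, 0.001]
wrist_force: [0.8, 0.3, -2.1]
opening: 0.248
grasp_force: 58.6
```

Run:
```python
from h import *
c=snap('side','lift'); p,r,o=cur(); print(p,o['grasp_force'],o['wrist_force'])
R_=rot(c); 
def px(X): q=R_.T@(np.array(X)-c['xyz']); return q[0]/q[2]*c['fx']+c['cx'],q[1]/q[2]*c['fy']+c['cy']
u,v=map(int,px(p)); print(u,v,px(p),px(p-[0,0,.114]),px(p-[0,0,.096]))
cv2.imwrite('pics/liftc.png',cv2.resize(c['frame'][v-40:v+80,u-60:u+60],(600,600),interpolation=cv2.INTER_CUBIC))
```

```text
[0.58741705 0.03296634 0.25423535] 58.5890007019043 [ 0.33191421  0.13631631 -0.23981923]
274 166 (np.float64(274.34785645991997), np.float64(166.03092514799425)) (np.float64(277.2265023300017), np.float64(201.27581906303473)) (np.float64(276.79253720641924), np.float64(195.962537946223))
```

View pics/liftc.png

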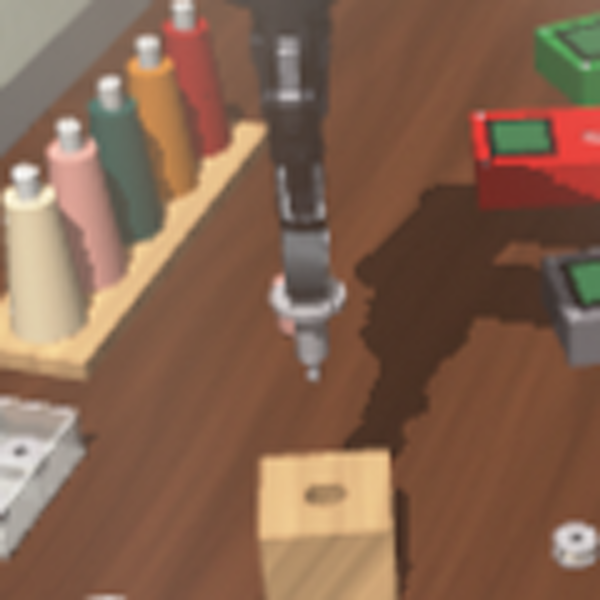

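The side view shows the gauge hanging upright in the fingers. Its tip is at crop (313,376), image (276.6,201.2), and the predicted position was (277.2,201.3), so the grasp is as expected.

Run:
```python
from h import *
c=pickle.load(open('pics/lift.pkl','rb')); print(onz(c,279,224.8,.06))
p,r,o=cur(); print(step(p,r,[.4473,-.2883,.165],down(.345),10))
```

```text
[0.58620046 0.03692614 0.06      ]
(array([-24.06,  25.49,   8.91]), array([ 0.0002, -0.0003, -0.    ]))
```

{"fn": "jog_arm", "kwargs": {
  "series": [
    [[-10,10,0,0,0,0,10],[-22,24,0,0,0,0,10],[-29,31,0,0,0,0,10],[-32,34,8,0,0,0,10],[-32,34,14,0,0,0,10],[-32,34,14,0,0,0,10],[-32,34,14,0,0,0,10],[-29,31,14,0,0,0,10],[-15,15,13,0,0,0,10],[-7.6,7.9,12,0,0,0,10]]
  ]
}}

```text
time_s: 6.15
eef_pos: [0.444, -0.29, 0.1607]
eef_rot: [-0.001, 0.985, 0.17, -0.001]
wrist_force: [0.4, 0.0, -2.5]
opening: 0.254
grasp_force: 58.9
```

Run:
```python
from h import *
p,r,o=cur(); print(p,o['wrist_force'],step(p,r,[.4473,-.2883,.165],down(.345),1))
c=snap('side','btn'); R_=rot(c)
def px(X): q=R_.T@(np.array(X)-c['xyz']); return q[0]/q[2]*c['fx']+c['cx'],q[1]/q[2]*c['fy']+c['cy']
u,v=map(int,px(p-[0,0,.114])); print(u,v,px(p-[0,0,.114]),px([.4473,-.2883,.032]))
cv2.imwrite('pics/btnc.png',cv2.resize(c['frame'][v-40:v+30,u-35:u+35],(560,560),interpolation=cv2.INTER_CUBIC))
```

```text
[ 0.44395547 -0.28996195  0.16072588] [ 0.36172922  0.03117227 -2.47800471] (array([ 3.7 , -0.45, -4.28]), array([-0.0014,  0.0012, -0.0033]))
351 177 (np.float64(351.17411872785783), np.float64(177.17530260008272)) (np.float64(349.9937127541607), np.float64(180.92022674543045))
```

View pics/btnc.png

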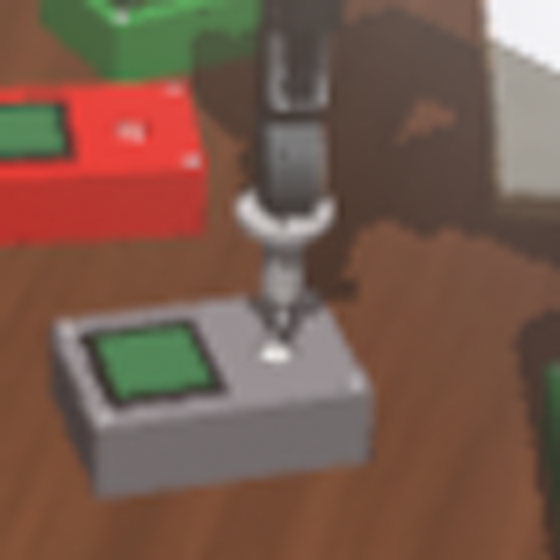

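The tip is just above the button: tip about (351.8,178.9), button (350.4,180.9). I'll correct by 3.7 mm along tool x, then press.

{"fn": "jog_arm", "kwargs": {
  "series": [
    [[3.7,-0.5,0,0.0,0,0,10],[0,0,0,0,0,0,10],[0,0,5,0,0,0,10],[0,0,5,0,0,0,10],[0,0,4,0,0,0,10],[0,0,4,0,0,0,10],[0,0,3,0,0,0,10],[0,0,2,0,0,0,10],[0,0,1,0,0,0,10],[0,0,0,0,0,0,10]]
  ]
}}

```text
time_s: 7.2
eef_pos: [0.4495, -0.2865, 0.1384]
eef_rot: [0.0, 0.985, 0.172, 0.0]
wrist_force: [0.3, 0.6, -0.3]
opening: 0.25
grasp_force: 59.3
```

Run:
```python
from h import *
p,r,o=cur(); print(p,r.as_matrix(),o['wrist_force'],step(p,r,[.4473,-.2883,.136],down(.345),1))
```

```text
[ 0.44954802 -0.28646406  0.13837203] [[ 9.41170137e-01  3.37933051e-01  1.64958069e-04]
 [ 3.37933057e-01 -9.41170149e-01 -1.08545383e-05]
 [ 1.51585503e-04  6.59607517e-05 -9.99999986e-01]] [ 0.26845848  0.55214653 -0.25917299] (array([-2.74,  0.97,  2.37]), array([ 0.0001, -0.0002, -0.0003]))
```

{"fn": "jog_arm", "kwargs": {
  "series": [
    [[0,0,-5,0,0,0,10],[0,0,-7,0,0,0,10],[-2.7,1,0,0,0,0,10],[0,0,4,0,0,0,10],[0,0,4,0,0,0,10],[0,0,3,0,0,0,10],[0,0,2,0,0,0,10],[0,0,1,0,0,0,10],[0,0,0,0,0,0,10],[0,0,0,0,0,0,10]]
  ]
}}

```text
time_s: 8.2
eef_pos: [0.4473, -0.2883, 0.1364]
eef_rot: [0.0, 0.985, 0.172, -0.0]
wrist_force: [0.0, -0.0, 0.9]
opening: 0.246
grasp_force: 59.4
```

Run:
```python
from h import *
p,r,o=cur(); print(p,o['wrist_force'],step(p,r,[.4473,-.2883,.134],down(.345),1))
```

```text
[ 0.44730442 -0.2883139   0.13640993] [ 0.04585505 -0.00204263  0.9475819 ] (array([ 0.  , -0.01,  2.41]), array([ 0.0001,  0.0001, -0.0001]))
```

{"fn": "jog_arm", "kwargs": {
  "series": [
    [[0,0,1,0,0,0,10],[0,0,0.8,0,0,0,10],[0,0,0,0,0,0,10],[0,0,0,0,0,0,10],[0,0,0,0,0,0,10],[0,0,0,0,0,0,10],[0,0,0,0,0,0,10],[0,0,0,0,0,0,10],[0,0,0,0,0,0,10],[0,0,0,0,0,0,10]]
  ]
}}

```text
time_s: 9.2
eef_pos: [0.4473, -0.2883, 0.1345]
eef_rot: [0.0, 0.985, 0.172, 0.0]
wrist_force: [-0.4, -1.2, 0.8]
opening: 0.252
grasp_force: 59.5
```

Run:
```python
from h import *
p,r,o=cur(); print(p,o['wrist_force'],o['opening'],step(p,r,[.4473,-.2883,.134],down(.345),1))
c=snap('side','press'); v,u=163,351
cv2.imwrite('pics/pressc.png',cv2.resize(c['frame'][v-20:v+40,u-30:u+30],(540,540),interpolation=cv2.INTER_CUBIC))
```

```text
[ 0.44730174 -0.28829988  0.1345226 ] [-0.36481287 -1.19380275  0.81063476] 0.2522627651334611 (array([-0.  , -0.  ,  0.52]), array([ 0.0001, -0.    , -0.0002]))
```

View pics/pressc.png

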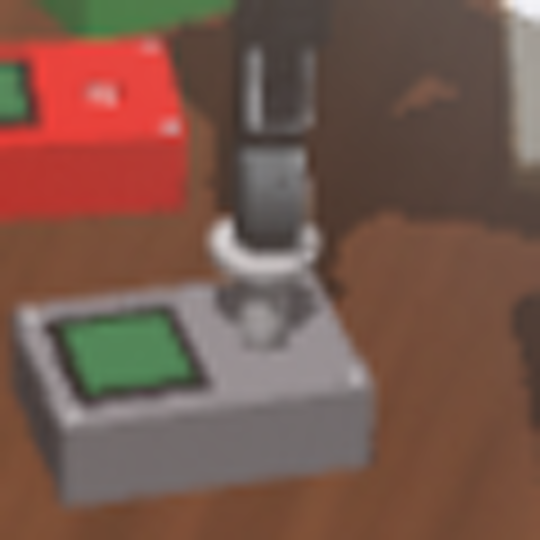

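The nose stands just above the logger's hole with the tip inside. By spring arithmetic the button must be fully in. Next: up, then the tilted pre-pose.

{"fn": "jog_arm", "kwargs": {
  "series": [
    [[0,0,-4,0,0,0,10],[0,0,-8,0,0,0,10],[0,0,-13,0,0,0,10],[0,0,-15,0,0,0,10],[0,0,-15,0,0,0,10],[0,0,-15,0,0,0,10],[0,0,-15,0,0,0,10],[0,0,-13,0,0,0,10],[0,0,-8,0,0,0,10],[0,0,-4,0,0,0,10]]
  ]
}}

```text
time_s: 10.25
eef_pos: [0.4475, -0.2884, 0.2456]
eef_rot: [0.0, 0.985, 0.172, 0.0]
wrist_force: [-0.2, -0.3, -2.3]
opening: 0.249
grasp_force: 59.0
```

```bash
cat >> h.py <<'E'
a,e=-.195,.335
N=np.array([-np.sin(e)*np.cos(a),-np.sin(e)*np.sin(a),np.cos(e)])
DOT=np.array([.5005,.2724,.1067])
RT=R.from_rotvec(np.cross([0,0,1],N)/np.sin(e)*e)*down(.345)
def pose(gap): return DOT+N*(.114+gap)
E
python3 - <<'E'
from h import *
p,r,o=cur(); print(p,o['wrist_force'],pose(.04),step(p,r,pose(.04),RT,20))
E
```

```text
[ 0.44749973 -0.2883951   0.24559496] [-0.17935119 -0.26072837 -2.26652284] [0.45082911 0.28221049 0.25213919] (array([  9.89, -26.74,  -1.19]), array([-0.0086,  0.0143, -0.    ]))
```

{"fn": "jog_arm", "kwargs": {
  "series": [
    [[9.9,-26.7,-1.2,-0.0086,0.0143,0,10],[9.9,-26.7,-1.2,-0.0086,0.0143,0,10],[9.9,-26.7,-1.2,-0.0086,0.0143,0,10],[9.9,-26.7,-1.2,-0.0086,0.0143,0,10],[9.9,-26.7,-1.2,-0.0086,0.0143,0,10],[9.9,-26.7,-1.2,-0.0086,0.0143,0,10],[9.9,-26.7,-1.2,-0.0086,0.0143,0,10],[9.9,-26.7,-1.2,-0.0086,0.0143,0,10],[9.9,-26.7,-1.2,-0.0086,0.0143,0,10],[9.9,-26.7,-1.2,-0.0086,0.0143,0,10]]
  ]
}}

```text
time_s: 11.25
eef_pos: [0.4489, -0.0022, 0.2521]
eef_rot: [0.03, 0.982, 0.171, 0.078]
wrist_force: [0.5, -0.5, -2.8]
opening: 0.249
grasp_force: 59.4
```

{"fn": "jog_arm", "kwargs": {
  "series": [
    [[9.9,-26.7,-1.2,-0.0086,0.0143,0,10],[9.9,-26.7,-1.2,-0.0086,0.0143,0,10],[9.9,-26.7,-1.2,-0.0086,0.0143,0,10],[9.9,-26.7,-1.2,-0.0086,0.0143,0,10],[9.9,-26.7,-1.2,-0.0086,0.0143,0,10],[9.9,-26.7,-1.2,-0.0086,0.0143,0,10],[9.9,-26.7,-1.2,-0.0086,0.0143,0,10],[9.9,-26.7,-1.2,-0.0086,0.0143,0,10],[9.9,-26.7,-1.2,-0.0086,0.0143,0,10],[9.9,-26.7,-1.2,-0.0086,0.0143,0,10]]
  ]
}}

```text
time_s: 12.25
eef_pos: [0.4505, 0.2827, 0.2508]
eef_rot: [0.06, 0.972, 0.169, 0.155]
wrist_force: [0.1, -0.4, -1.9]
opening: 0.249
grasp_force: 59.4
```

{"fn": "jog_arm", "kwargs": {
  "series": [
    [[0,0,0,0,0,0,10],[0,0,0,0,0,0,10],[0,0,0,0,0,0,10],[0,0,0,0,0,0,10],[0,0,0,0,0,0,10],[0,0,0,0,0,0,10],[0,0,0,0,0,0,10],[0,0,0,0,0,0,10],[0,0,0,0,0,0,10],[0,0,0,0,0,0,10]]
  ]
}}

```text
time_s: 13.25
eef_pos: [0.4512, 0.2816, 0.2515]
eef_rot: [0.06, 0.971, 0.169, 0.155]
wrist_force: [0.8, 0.0, -2.2]
opening: 0.248
grasp_force: 59.9
```

Run:
```python
from h import *
p,r,o=cur(); print(p,o['wrist_force'],step(p,r,pose(.012),RT,1),(r.inv()*RT).magnitude())
c=snap('side','pre'); R_=rot(c); t=p+r.apply([0,0,.114])
def px(X): q=R_.T@(np.array(X)-c['xyz']); return q[0]/q[2]*c['fx']+c['cx'],q[1]/q[2]*c['fy']+c['cy']
u,v=map(int,px(t)); print(u,v,px(t),px(DOT))
cv2.imwrite('pics/prec.png',cv2.resize(c['frame'][v-70:v+50,u-60:u+60],(600,600),interpolation=cv2.INTER_CUBIC))
```

```text
[0.45118809 0.28162742 0.25150256] [ 8.32727935e-01  8.77774760e-04 -2.16695595e+00] (array([ 0.1 , -0.54, 27.25]), array([-0.0002,  0.0014, -0.0001])) 0.0013947881749528063
281 265 (np.float64(281.38724887708753), np.float64(265.0250057072347)) (np.float64(277.5499974432968), np.float64(275.0669263870929))
```

View pics/prec.png

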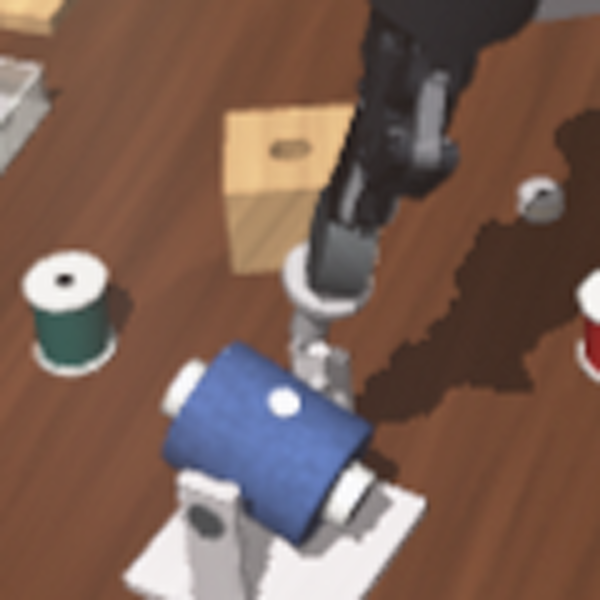

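The gauge is square over the package with the tip near crop (302,352), as predicted, and the dot is at (285,402). Now approach along the axis.

{"fn": "jog_arm", "kwargs": {
  "series": [
    [[0.1,-0.5,3,0,0,0,10],[0,0,5,0,0,0,10],[0,0,5,0,0,0,10],[0,0,5,0,0,0,10],[0,0,5,0,0,0,10],[0,0,4,0,0,0,10],[0,0,2,0,0,0,10],[0,0,2,0,0,0,10],[0,0,0,0,0,0,10],[0,0,0,0,0,0,10]]
  ]
}}

```text
time_s: 14.3
eef_pos: [0.4612, 0.2802, 0.2223]
eef_rot: [0.06, 0.971, 0.169, 0.155]
wrist_force: [0.6, 0.3, -1.9]
opening: 0.249
grasp_force: 59.9
```

Run:
```python
from h import *
p,r,o=cur(); f=[]
c=snap('side','near'); R_=rot(c); t=p+r.apply([0,0,.114])
for i in range(8): ctrl.camera('side'); f.append(cur()[2]['wrist_force']@N)
print(p,np.mean(f),np.std(f),step(p,r,pose(-.005),RT,1))
def px(X): q=R_.T@(np.array(X)-c['xyz']); return q[0]/q[2]*c['fx']+c['cx'],q[1]/q[2]*c['fy']+c['cy']
u,v=map(int,px(t)); print(u,v,px(t),px(DOT))
cv2.imwrite('pics/nearc.png',cv2.resize(c['frame'][v-30:v+30,u-30:u+30],(600,600),interpolation=cv2.INTER_CUBIC))
```

```text
[0.46117501 0.28019923 0.22231345] -2.115791490384696 0.3434201674325492 (array([-0.13, -0.05, 13.37]), array([-0.0002,  0.0011, -0.0002]))
278 272 (np.float64(278.32386805917895), np.float64(272.9961518342192)) (np.float64(277.5499974432968), np.float64(275.0669263870929))
```

View pics/nearc.png

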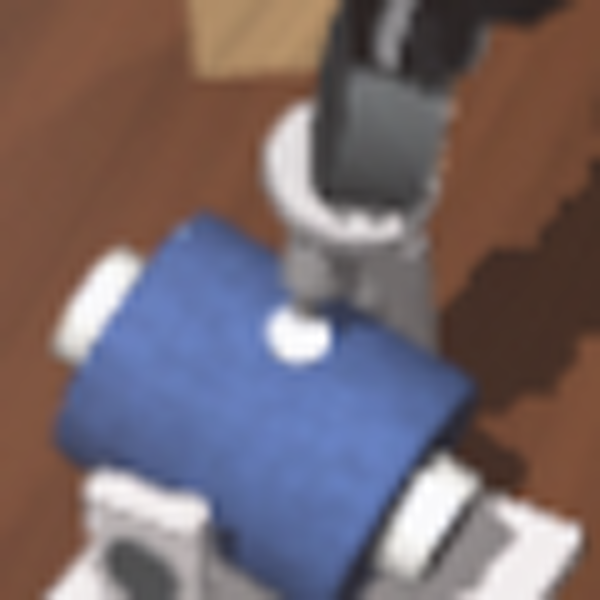

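The tip is at crop (311,309) just above the dot at (299,332), on line with it along the axis. Next a gentle press.

{"fn": "jog_arm", "kwargs": {
  "series": [
    [[0,0,2,0,0,0,10],[0,0,2,0,0,0,10],[0,0,2,0,0,0,10],[0,0,1,0,0,0,10],[0,0,1,0,0,0,10],[0,0,1,0,0,0,10],[0,0,1,0,0,0,10],[0,0,1,0,0,0,10],[0,0,0,0,0,0,10],[0,0,0,0,0,0,10]]
  ]
}}

```text
time_s: 15.75
eef_pos: [0.4646, 0.2794, 0.2118]
eef_rot: [0.06, 0.972, 0.169, 0.155]
wrist_force: [-1.1, -0.8, -0.2]
opening: 0.25
grasp_force: 60.0
```

```bash
cat > f.py <<'E'
from h import *
f=[]
for i in range(12): ctrl.camera('side'); f.append(cur()[2]['wrist_force'])
p,r,o=cur(); print(p,np.mean(f,0),np.mean(f@N),step(p,r,pose(-.005),RT,1))
E
python3 f.py
```

```text
[0.46461502 0.27944171 0.21176111] [-1.4727753  -0.52659919 -0.22800036] 0.22615372850261425 (array([ 0.02, -0.04,  2.24]), array([-0.0002,  0.0014, -0.0001]))
```

{"fn": "jog_arm", "kwargs": {
  "series": [
    [[0,0,0.4,0,0,0,10],[0,0,0.3,0,0,0,10],[0,0,0,0,0,0,10],[0,0,0,0,0,0,10],[0,0,0,0,0,0,10],[0,0,0,0,0,0,10],[0,0,0,0,0,0,10],[0,0,0,0,0,0,10],[0,0,0,0,0,0,10],[0,0,0,0,0,0,10]]
  ]
}}

```text
time_s: 17.35
eef_pos: [0.4649, 0.2794, 0.2111]
eef_rot: [0.06, 0.971, 0.169, 0.155]
wrist_force: [-2.0, 0.9, 0.5]
opening: 0.254
grasp_force: 60.0
```

```bash
python3 f.py
python3 - <<'E'
from h import *
c=snap('side','end'); cv2.imwrite('pics/endc.png',cv2.resize(c['frame'][243:303,248:308],(600,600),interpolation=cv2.INTER_CUBIC))
E
```

```text
[0.4648453  0.27939149 0.21108384] [-1.249478    0.14651464 -0.33067028] 0.10004963375093552 (array([ 0.02, -0.04,  1.53]), array([-0.0002,  0.0014, -0.0001]))
```

View pics/endc.png

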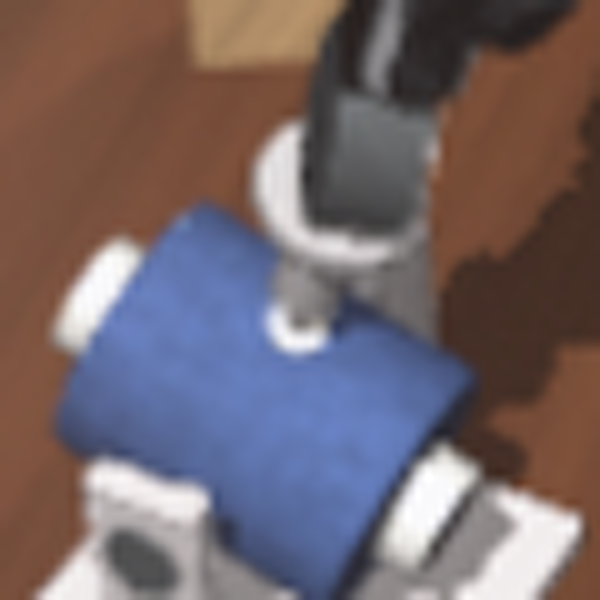

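The tip rests on the dot: tip about (301,325), dot centre about (297,332), which is 1–2 mm off. Geometry and force put the plunger about 4 mm in, so I'll add a little and hold.

{"fn": "jog_arm", "kwargs": {
  "series": [
    [[0,0,0.4,0,0,0,10],[0,0,0.3,0,0,0,10],[0,0,0,0,0,0,10],[0,0,0,0,0,0,10],[0,0,0,0,0,0,10],[0,0,0,0,0,0,10],[0,0,0,0,0,0,10],[0,0,0,0,0,0,10],[0,0,0,0,0,0,10],[0,0,0,0,0,0,10]]
  ]
}}

```text
time_s: 19.0
eef_pos: [0.4651, 0.2794, 0.2104]
eef_rot: [0.06, 0.971, 0.169, 0.155]
wrist_force: [-2.0, -0.4, -0.8]
opening: 0.25
grasp_force: 60.0
```

```bash
python3 f.py; python3 -c "
from bench import ctrl
print(ctrl.hand_in())"
```

```text
[0.46509993 0.27935744 0.21044147] [-1.46560987 -0.10658257  0.04995797] 0.5131062464518016 (array([-0.01, -0.05,  0.84]), array([-0.0002,  0.0013, -0.0001]))
the job is handed in; nothing more can be done
None
```

I handed the job in at about 20 s: I pressed the start button with the gauge and am still holding it square on the dot, with the plunger an estimated 4–5 mm in at about 2.6 N; hand-in returned no verdict.

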